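# Check a hot tea ball, then hold its dish up to the fan

### The arm

A 7-joint arm with a two-finger parallel gripper is mounted at the origin on the work surface. World frame = base frame: x ahead of the robot, y to its left, z up, the work surface at z = 0. Lengths are in mm, angles in degrees, forces in N, time in s.
With the tool pointing down it reaches from about 400 to 750 mm from the base axis. Payload 19.5 kg.
Tool frame: the origin (TCP) lies midway between the tips of the shut fingers; the grasp point (between the pads) lies grip_depth behind it (grip_depth is the distance from the TCP to the grasp point, in mm); y points along the fingers, z is the direction in which the jaws open and shut, and the axes are right-handed (so a half turn about y gives the same grasp; the last joint's range is limited). The gripper opens to 85 mm and grips with 20 to 120 N. Pads are 22 mm wide; open, the fingers measure 114 mm over their backs; the gripper's body (76 mm by 85 mm) begins 54 mm behind the grasp point. The pads swing forward as they close: fully open they stand 13 mm farther back than shut.
Start: joints at [-72.577, 40.479, -1.581, 85.061, 1.261, 54.483, -4.326], TCP at [194.882, 540.94, 231.268] pointing down, gripper open.
Joint ranges: [-155.06, 155.06], [-18.47, 123.98], [-90, 86.84], [0, 140.48], [-83.41, 263.41], [0, 116], [-161.91, 161.91]. Speed limits (degrees/s): [108.29, 108.29, 147.25, 147.25, 172.46, 172.46, 172.46].

### API

Orientations are given as [roll, pitch, yaw] about the fixed x, y, z axes, in that order (R = Rz(yaw) Ry(pitch) Rx(roll)).
In Python, from plant import * gives the robot as it stands. The module is installed in compiled form; this text tells all that it offers.
- The arm moves only by the tool servo_tool, never from a script. Its argument "commands" is a list of rows, each a list of 7 numbers: the shift along the tool's x, y, z in m, then the turn, a rotation vector about the tool's x, y, z in degrees, then the closure, from -1 (fully open) to 1 (shut). In form: [[tx, ty, tz, wx, wy, wz, claw], ...]. A call has 1 to 8 rows; each row shifts and turns the pose as measured when the row begins, along the tool's axes as they then stand; what a row does not reach is not made up. A row lasts 1/10 s, in which the tool goes at most 50 mm and 8.59 degrees, less where a joint would pass 70% of its speed; a pose out of reach is approached as far as the arm can. A call is refused whole if a number of a shift passes 0.05 or a number of a turn 8.59, either way. A call with a gripper value outside its range is refused whole. The fingers move at their own pace and stop on an object; "newtons" is the grip in N (left out, the last holds). Time passes only in rows, so rows that do not move let the fingers close. It gives the time, the measured TCP pose, the force and the opening at its end, in the units of the state.
- state(): the state, without advancing time (a new reading comes with each control period).
- capture(name): name is "side" or "top" or "wrist"; returns a dict with "color" (384x512x3 uint8, red, green, blue), "fx", "fy", "cx", "cy" (pixels), "R" (3x3) and "t" (3): a world point X has camera coordinates R X + t. Camera axes: x right, y down, z forward; pixel columns grow to the right and rows downward; lengths in mm; the calibration is good to about 2 mm. A picture is of the moment at which its call begins. There is no depth.
- sign_off(): hands the job in, once; it reports no verdict.
The state is a dict: "time": time; "joints": joint angles; "dq": joint speeds; "joint_efforts": joint torques, N m; "ee_pos": TCP position; "ee_rot": TCP orientation; "ft_force": force on the tool from outside, world axes, zero at the start; "torque": the same for the moment, N m; "gripper_width": opening from 0.0 (shut) to 1.0 (fully open).
Only numpy, scipy, OpenCV 4.12 (cv2) and the standard library are available. Lean on these libraries where they do the work, as an engineer would, in place of code of your own. Each camera call takes 0.05 s, during which the arm holds its last target.

### The job

Pick up the thermometer from its grey mat and point its lens straight at the steel ball in the dish from roughly 10 cm away, holding the aim still for about two seconds without touching ball or dish, then lay it back on the middle of its mat and let go. Then take the dish by its wooden bridge handle, lift it straight up about 10 cm off the cork trivet, and only then turn it a quarter turn (clockwise seen from above) so that its blue lip faces the fan, keeping the dish level and the loose ball in the middle all the while. Finish still holding the dish there, level and still, over the trivet, so that I can switch the fan on; leave the other things on the counter as they are.

Things in the scene. Friction and masses are not known exactly. Their poses are not given: they have to be found in the camera images.
- thermometer_center (a point): centre of the loose infrared thermometer, a bar 150 long x 26 wide x 28 mm tall (90 g), white with an orange front end and a black round lens; lies flat on the mat, this point 14 mm above its underside. x runs along the bar towards the lens, z up
- thermometer: the same thermometer; origin at the centre of its underside, same axes
- lens (a point): the thermometer's lens: centre of its front face, 75 mm ahead (+x) of its centre; it looks along +x
- mat: dark grey mat fixed on the counter where the thermometer lives, 200 (x) x 100 (y) x 4 mm; origin at the centre of its underside
- ball: the loose steel tea ball, 42 mm in diameter (about 60 g), resting in the middle of the dish, its centre 30 mm above the dish's underside; origin at its centre; it rolls freely, so its axes mean nothing
- dish: loose white round dish (350 g), 158 mm across, 24 mm tall at the rim, its inside dished (5 degrees slope to 35 mm from the centre, 16 degrees beyond), standing on the trivet. Origin at the centre of its underside; +x points to its blue lip (a flat tab 44 mm wide, 23 mm above the underside, reaching 93 mm from the centre), z up. A bridge handle spans it along y: two thin steel posts at y = +73 and -73 mm and a wooden bar across the top
- dish_handle (a point): middle of the wooden bar, straight above the dish's centre and 103 mm above its underside; the bar is 14 mm thick (along the dish's x), 16 mm tall and 156 mm long (along the dish's y), with 44 mm of free room under it above the ball; same axes as the dish
- trivet: round cork trivet fixed on the counter, 140 mm across, 10 mm thick; origin at the centre of its underside; its +x points to the fan
- fan_hub (a point): centre of the front of the small white fan (fixed, about 205 mm tall, 190 mm wide), 125 mm above the counter and about 235 mm from the trivet's centre; the fan faces the trivet along its own -x
- kettle: steel kettle, 180 mm across, 220 mm tall, a bystander; origin at the centre of its underside
- bowl: olivewood bowl, 160 mm across, 60 mm tall, a bystander; origin at the centre of its underside
- pitcher: ribbed glass pitcher, 112 mm across, 200 mm tall, a bystander; origin at the centre of its underside
- jar: amber jar, 90 mm across, 140 mm tall, a bystander; origin at the centre of its underside
There are look-alikes about, which are no part of the job. Leave any purple look-alike of the part that bears fan_hub alone. There is more than one size of the mat; the job needs the larger.

How it is judged:
By the outcome, as a careful person would: the job done as asked, in the order asked, and still so for the second after the job is handed in, while the arm keeps its last pose, push and grip.
It also fails if it takes over 61 s, if anything falls off the work surface, if the arm or the gripper's body presses on something with over 40 N, if the wrist force passes 120 N, or if a joint passes its speed limit or range.

## Working session

There is one attempt and no reset: what is moved stays moved. The work goes in short steps, Python scripts to look and compute and a tool call to move; the robot and the scene stay as the last step left them, time stands still between calls to the robot, and variables do not carry over. Pictures are saved under pics/ and viewed, and the job is handed in when it is done.

Besides the shell and the picture viewer there is one more tool, called after "Emit:" as name(argument=value, ...) on one line, values as JSON. servo_tool: Moves the arm, as the interface text tells. Its arguments: {"type":"object","properties":{"commands":{"type":"array"},"newtons":{"type":"number"}},"required":["commands"]}

```bash
mkdir -p pics; python3 - <<'E'
from plant import *
import cv2,pickle
s=state();print(s)
for n in("side","top","wrist"):
    c=capture(n);pickle.dump(c,open(f"pics/{n}0.pkl","wb"))
    cv2.imwrite(f"pics/{n}0.png",cv2.cvtColor(c["color"],cv2.COLOR_RGB2BGR))
    print(n,c["fx"],c["cx"],c["cy"],c["R"],c["t"])
E
```

```text
{'time': 0.0, 'joints': array([-72.57745817,  40.51242933,  -1.58028246,  85.08430156,
         1.25880461,  54.48337802,  -4.32644259]), 'dq': array([ 0.04770294,  0.06194927,  0.00283614, -0.06193055, -0.01875745,
        0.08406291, -0.04827184]), 'joint_efforts': array([-7.19275777e-04, -8.83226967e+01,  1.23441998e+00, -2.36168003e+01,
        1.68850401e-02,  6.59992715e-03, -7.64447492e-07]), 'ee_pos': array([194.80509925, 540.70898456, 230.84318328]), 'ee_rot': array([-9.00627924e+01, -2.01639242e-03, -1.98149303e+01]), 'ft_force': array([ 0.49289764, -0.75280595, -0.20694357]), 'torque': array([0.04598876, 0.00700194, 0.00461767]), 'gripper_width': 0.9960793514398724}
side 407.7539999728167 252.44521728859746 191.3301975259796 [[-0.93891539 -0.34414644 -0.0010604 ]
 [-0.22052118  0.6039954  -0.76587203]
 [ 0.26421261 -0.7188552  -0.64299215]] [ 512.52777436  223.32369849 1152.11475284]
top 482.0497651449168 254.22050156812114 194.3782624305446 [[ 0.00195346 -0.9999752   0.00676703]
 [-0.98802533 -0.00297405 -0.1542631 ]
 [ 0.1542794  -0.00638465 -0.98800663]] [ -77.99159859  560.46551892 1693.14198449]
wrist 307.4499842282139 257.2296491858452 186.67078393246467 [[ 0.3395285   0.94059487 -0.00129621]
 [ 0.89573958 -0.32291589  0.30557475]
 [ 0.28700348 -0.1049124  -0.95216721]] [-573.70304393  -39.61469448  381.09537938]
```

View pics/top0.png

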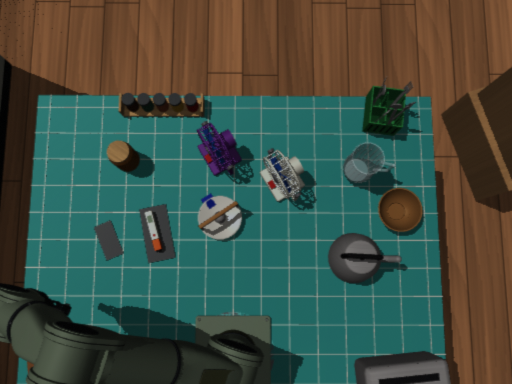

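View pics/side0.png

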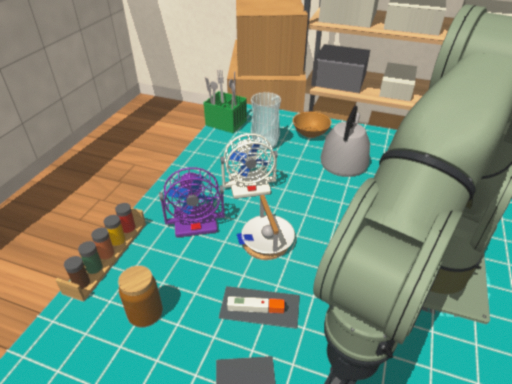

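View pics/wrist0.png

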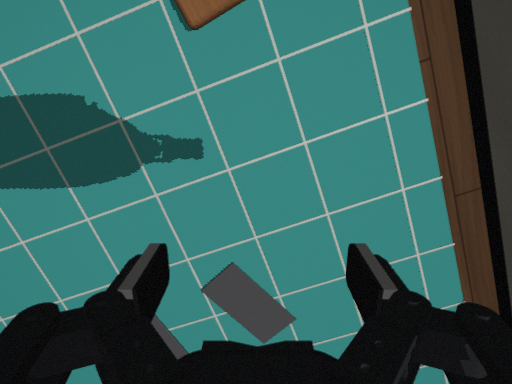

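The top view shows the mat and thermometer around (155,232), the dish at (220,217), the white fan at (282,178), and the purple fan as the decoy. I'll enlarge these areas.

```bash
python3 - <<'E'
import cv2
t=cv2.imread("pics/top0.png")
cv2.imwrite("pics/tA.png",cv2.resize(t[195:270,90:190],None,fx=8,fy=8,interpolation=cv2.INTER_CUBIC))
cv2.imwrite("pics/tB.png",cv2.resize(t[140:245,190:310],None,fx=5.7,fy=5.7,interpolation=cv2.INTER_CUBIC)[:600])
s=cv2.imread("pics/side0.png")
cv2.imwrite("pics/sA.png",cv2.resize(s[130:335,200:330],None,fx=2.9,fy=2.9,interpolation=cv2.INTER_CUBIC))
E
```

```text
(no output)
```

View pics/tA.png

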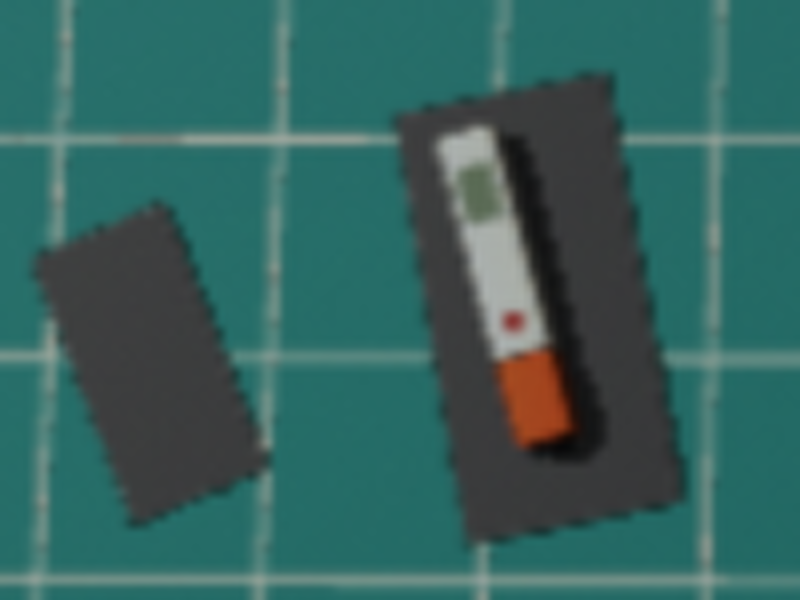

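View pics/tB.png

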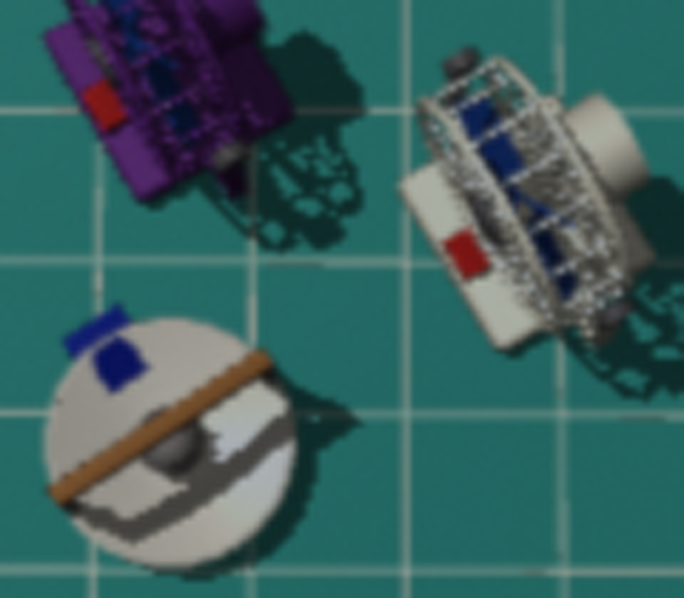

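View pics/sA.png

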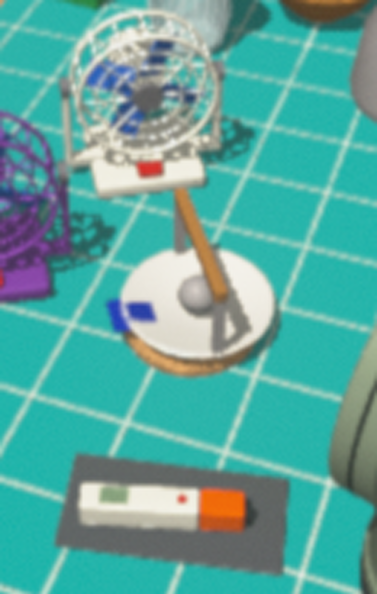

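```bash
cat > h.py <<'E'
import numpy as np,pickle,cv2
def ray(c,u,v,z):
    d=c["R"].T@np.array([(u-c["cx"])/c["fx"],(v-c["cy"])/c["fy"],1]);o=-c["R"].T@c["t"]
    return o+d*(z-o[2])/d[2]
def proj(c,X):
    p=c["R"]@np.array(X,float)+c["t"];return np.array([c["fx"]*p[0]/p[2]+c["cx"],c["fy"]*p[1]/p[2]+c["cy"]])
def crop(p,s,x0,y0): return ((p[0]+.5)/s-.5+x0,(p[1]+.5)/s-.5+y0)
E
python3 - <<'E'
from h import *
np.set_printoptions(precision=1,suppress=True)
c=pickle.load(open("pics/top0.pkl","rb"));s=pickle.load(open("pics/side0.pkl","rb"))
A=lambda x,y,z:ray(c,*crop((x,y),8,90,195),z)
B=lambda x,y,z:ray(c,*crop((x,y),5.7,190,140),z)
S=lambda x,y,z:ray(s,*crop((x,y),2.9,200,130),z)
ang=lambda d:np.degrees(np.arctan2(d[1],d[0]))
t=[A(437,143,32),A(492,127,32),A(575,430,32),A(520,448,32)];print("th",np.mean(t,0),ang(t[2]+t[3]-t[0]-t[1]),np.array(t))
m=[A(400,117,4),A(610,73,4),A(685,500,4),A(472,545,4)];print("mat",np.mean(m,0),ang(m[2]+m[3]-m[0]-m[1]),np.linalg.norm(m[0]-m[1]),np.linalg.norm(m[0]-m[3]))
st=[S(80,484,32),S(243,490,32)];print("side th top far edge",st)
b=[B(60,497,121),B(262,360,121)];print("bar",np.mean(b,0),ang(b[1]-b[0]),np.linalg.norm(b[1]-b[0]))
print("ball",B(173,440,40),"rim",B(170,444,34),"lip",(B(65,345,33)+B(120,305,33))/2)
print("side ball",S(198,294,40),"side dishrim",S(198,303,34), "side bar",(S(181,192,121)+S(220,293,121))/2)
f=[B(402,185,30),B(505,350,30)];print("fan edge",np.mean(f,0),ang(f[1]-f[0]),"hub side",S(148,97,125))
sm=[S(80,457,4),S(289,480,4),S(280,572,4),S(57,545,4)];print("side mat",np.mean(sm,0),ang(sm[1]+sm[2]-sm[0]-sm[3]))
E
```

```text
th [431.1 286.3  32. ] -162.9269901235134 [[495.5 319.4  32. ]
 [502.8 295.   32. ]
 [367.1 253.3  32. ]
 [359.1 277.5  32. ]]
mat [423.9 275.5   4. ] -168.42516949609075 97.62254587499602 198.02601391743914
side th top far edge [array([503.9, 302.4,  32. ]), array([366.5, 258.8,  32. ])]
bar [477.9  47.8 121. ] -55.340911321122334 145.76713880596768
ball [479.6  46.1  40. ] rim [477.7  48.3  34. ] lip [553.7  98.6  33. ]
side ball [477.7  51.5  40. ] side dishrim [475.4  58.1  34. ] side bar [476.3  57.  121. ]
fan edge [ 592.2 -130.9   30. ] -148.46305041051272 hub side [ 604.4 -143.4  125. ]
side mat [420.8 282.2   4. ] -167.57810293076295
```

```bash
cat >> h.py <<'E'
from scipy.spatial.transform import Rotation as Ro
def R6(r): return Ro.from_euler('xyz',r,degrees=True)
def plan(p0,r0,p1,r1,n,claw,ease=False):
    """rows (n) from pose0 to pose1; straight world line, constant turn"""
    p0,p1=np.array(p0,float),np.array(p1,float);a=R6(r0);w=(a.inv()*R6(r1)).as_rotvec(degrees=True)
    out=[]
    for i in range(n):
        q=a*Ro.from_rotvec(w*i/n,degrees=True)
        d=q.inv().apply((p1-p0)/n)/1000
        out.append([round(float(x),4) for x in d]+[round(float(x),2) for x in w/n]+[claw])
    for k in range(0,n,8): print("["+",".join(str(o) for o in out[k:k+8])+"]")
def go(p1,yaw,n,claw,pitchrot=None):
    from plant import state
    s=state();print(s["time"],s["ee_pos"].round(1),s["ee_rot"].round(2),s["ft_force"].round(1),round(s["gripper_width"],3))
    plan(s["ee_pos"],s["ee_rot"],p1,[-90,0,yaw] if np.isscalar(yaw) else yaw,n,claw)
E
python3 - <<'E'
from h import *
import plant
print(plant.grip_depth)
go([431,287,160],-163,18,-1)
E
```

```text
18.700000000000003
0.15 [194.8 540.8 230.9] [-90.05  -0.   -19.81] [-0.4 -0.1  0.1] 0.999
[[0.0171, 0.0039, -0.0088, 0.0, 7.95, 0.0, -1],[0.0182, 0.0039, -0.0064, 0.0, 7.95, 0.0, -1],[0.0189, 0.0039, -0.0038, 0.0, 7.95, 0.0, -1],[0.0192, 0.0039, -0.0011, 0.0, 7.95, 0.0, -1],[0.0192, 0.0039, 0.0015, 0.0, 7.95, 0.0, -1],[0.0188, 0.0039, 0.0042, 0.0, 7.95, 0.0, -1],[0.018, 0.0039, 0.0067, 0.0, 7.95, 0.0, -1],[0.0169, 0.0039, 0.0092, 0.0, 7.95, 0.0, -1]]
[[0.0155, 0.0039, 0.0114, 0.0, 7.95, 0.0, -1],[0.0138, 0.0039, 0.0135, 0.0, 7.95, 0.0, -1],[0.0118, 0.0039, 0.0152, 0.0, 7.95, 0.0, -1],[0.0096, 0.0039, 0.0167, 0.0, 7.95, 0.0, -1],[0.0071, 0.0039, 0.0179, 0.0, 7.95, 0.0, -1],[0.0046, 0.0039, 0.0187, 0.0, 7.95, 0.0, -1],[0.002, 0.0039, 0.0192, 0.0, 7.95, 0.0, -1],[-0.0007, 0.0039, 0.0192, 0.0, 7.95, 0.0, -1]]
[[-0.0034, 0.0039, 0.019, 0.0, 7.95, 0.0, -1],[-0.0059, 0.0039, 0.0183, 0.0, 7.95, 0.0, -1]]
```

Emit:
servo_tool(commands=[[0.0171, 0.0039, -0.0088, 0.0, 7.95, 0.0, -1], [0.0182, 0.0039, -0.0064, 0.0, 7.95, 0.0, -1], [0.0189, 0.0039, -0.0038, 0.0, 7.95, 0.0, -1], [0.0192, 0.0039, -0.0011, 0.0, 7.95, 0.0, -1], [0.0192, 0.0039, 0.0015, 0.0, 7.95, 0.0, -1], [0.0188, 0.0039, 0.0042, 0.0, 7.95, 0.0, -1], [0.018, 0.0039, 0.0067, 0.0, 7.95, 0.0, -1], [0.0169, 0.0039, 0.0092, 0.0, 7.95, 0.0, -1]])

```text
time: 0.95
ee_pos: [299.6, 423.4, 197.6]
ee_rot: [-90.1, -0.1, -85.6]
ft_force: [-0.5, 0.2, -0.8]
gripper_width: 0.999
```

Emit:
servo_tool(commands=[[0.0155, 0.0039, 0.0114, 0.0, 7.95, 0.0, -1], [0.0138, 0.0039, 0.0135, 0.0, 7.95, 0.0, -1], [0.0118, 0.0039, 0.0152, 0.0, 7.95, 0.0, -1], [0.0096, 0.0039, 0.0167, 0.0, 7.95, 0.0, -1], [0.0071, 0.0039, 0.0179, 0.0, 7.95, 0.0, -1], [0.0046, 0.0039, 0.0187, 0.0, 7.95, 0.0, -1], [0.002, 0.0039, 0.0192, 0.0, 7.95, 0.0, -1], [-0.0007, 0.0039, 0.0192, 0.0, 7.95, 0.0, -1]])

```text
time: 1.75
ee_pos: [401.2, 299.6, 164.5]
ee_rot: [-90.0, -0.2, -151.9]
ft_force: [0.6, 1.2, -0.9]
gripper_width: 1.0
```

```bash
python3 - <<'E'
from h import *
go([431,287,150],-163,6,-1)
E
```

```text
1.75 [401.2 299.6 164.5] [ -89.97   -0.18 -151.85] [ 0.6  1.2 -0.9] 1.0
[[-0.0034, 0.0024, 0.0042, -0.01, 1.86, 0.03, -1],[-0.0035, 0.0024, 0.0041, -0.01, 1.86, 0.03, -1],[-0.0037, 0.0024, 0.004, -0.01, 1.86, 0.03, -1],[-0.0038, 0.0024, 0.0038, -0.01, 1.86, 0.03, -1],[-0.0039, 0.0024, 0.0037, -0.01, 1.86, 0.03, -1],[-0.004, 0.0024, 0.0036, -0.01, 1.86, 0.03, -1]]
```

Tracking is good. I'll finish this leg, then look.

Emit:
servo_tool(commands=[[-0.0034, 0.0024, 0.0042, 0, 1.86, 0, -1], [-0.0035, 0.0024, 0.0041, 0, 1.86, 0, -1], [-0.0037, 0.0024, 0.004, 0, 1.86, 0, -1], [-0.0038, 0.0024, 0.0038, 0, 1.86, 0, -1], [-0.0039, 0.0024, 0.0037, 0, 1.86, 0, -1], [-0.004, 0.0024, 0.0036, 0, 1.86, 0, -1], [0, 0, 0, 0, 0, 0, -1]])

```text
time: 2.45
ee_pos: [432.9, 286.4, 148.3]
ee_rot: [-89.9, -0.2, -163.6]
ft_force: [-0.2, 0.2, -0.3]
gripper_width: 0.999
```

```bash
cat >> h.py <<'E'
def snap(name,tag):
    from plant import capture
    c=capture(name);pickle.dump(c,open(f"pics/{name}{tag}.pkl","wb"));im=cv2.cvtColor(c["color"],cv2.COLOR_RGB2BGR)
    cv2.imwrite(f"pics/{name}{tag}.png",cv2.resize(im,None,fx=1.5,fy=1.5,interpolation=cv2.INTER_CUBIC));return c
E
python3 - <<'E'
from h import *
snap("wrist","1")
E
```

```text
(no output)
```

View pics/wrist1.png

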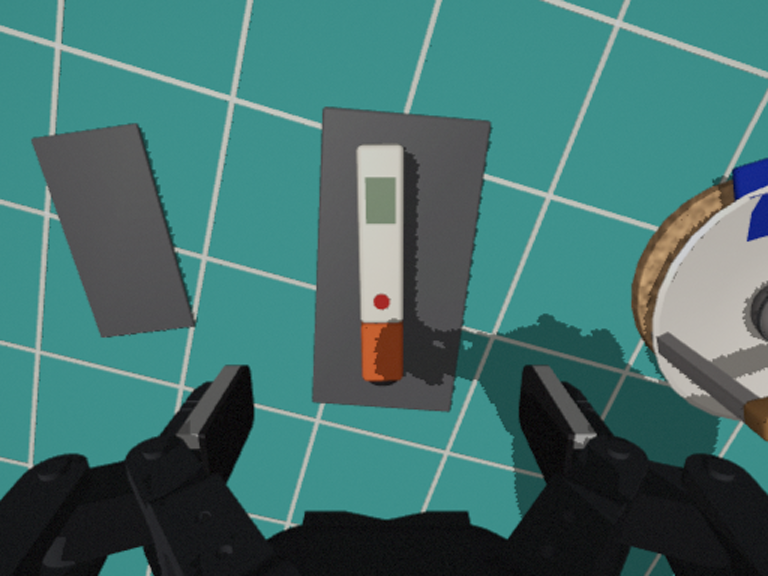

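The thermometer spans (357–403, 146) to (362–403, 379). The mat corners are (323,108), (490,121), (450,411) and (313,401).

```bash
python3 - <<'E'
from h import *
np.set_printoptions(precision=1,suppress=True)
c=pickle.load(open("pics/wrist1.pkl","rb"))
W=lambda x,y,z:ray(c,*crop((x,y),1.5,0,0),z)
ang=lambda d:np.degrees(np.arctan2(d[1],d[0]))
t=[W(357,146,32),W(403,146,32),W(403,379,32),W(362,379,32)];d=t[2]+t[3]-t[0]-t[1];print("th",np.mean(t,0),ang(d),np.linalg.norm(d)/2,np.linalg.norm(t[0]-t[1]))
m=[W(323,108,4),W(490,121,4),W(450,411,4),W(313,401,4)];d=m[2]+m[3]-m[0]-m[1];print("mat",np.mean(m,0),ang(d),np.linalg.norm(d)/2)
go([431,287,6],-163,10,-1)
E
```

```text
th [431.4 288.2  32. ] -163.27294784897023 142.38469847206073 24.852141704233045
mat [423.2 278.1   4. ] -168.10466683265165 198.0708319064411
2.5 [432.6 286.6 148.5] [ -89.9   -0.2 -163.6] [-0.7  0.1  0.6] 1.0
[[0.0001, 0.0142, -0.0001, -0.01, -0.06, 0.02, -1],[0.0001, 0.0142, -0.0001, -0.01, -0.06, 0.02, -1],[0.0001, 0.0142, -0.0001, -0.01, -0.06, 0.02, -1],[0.0001, 0.0142, -0.0001, -0.01, -0.06, 0.02, -1],[0.0001, 0.0142, -0.0001, -0.01, -0.06, 0.02, -1],[0.0001, 0.0142, -0.0001, -0.01, -0.06, 0.02, -1],[0.0001, 0.0142, -0.0001, -0.01, -0.06, 0.02, -1],[0.0001, 0.0142, -0.0001, -0.01, -0.06, 0.02, -1]]
[[0.0001, 0.0142, -0.0001, -0.01, -0.06, 0.02, -1],[0.0001, 0.0142, -0.0001, -0.01, -0.06, 0.02, -1]]
```

Emit:
servo_tool(commands=[[0, 0.02, 0, 0, -0.05, 0.0, -1], [0, 0.02, -0.0003, 0, -0.05, 0.0, -1], [0, 0.02, -0.0003, 0, -0.05, 0, -1], [0, 0.02, -0.0003, 0, -0.05, 0, -1], [0.0, 0.02, -0.0003, 0, 0, 0, -1], [0.0, 0.018, -0.0003, 0, 0, 0, -1], [0, 0.014, 0, 0, 0, 0, -1], [0, 0.005, 0, 0, 0, 0, -1]])

```text
time: 3.3
ee_pos: [431.1, 290.1, 8.0]
ee_rot: [-90.1, -0.1, -163.0]
ft_force: [1.0, -0.0, 1.1]
gripper_width: 1.0
```

Emit:
servo_tool(commands=[[0, 0.002, 0.0018, 0, 0, 0, -1], [0, 0, 0, 0, 0, 0, 0.2], [0, 0, 0, 0, 0, 0, 0.5], [0, 0, 0, 0, 0, 0, 1], [0, 0, 0, 0, 0, 0, 1], [0, 0, 0, 0, 0, 0, 1], [0, 0, 0, 0, 0, 0, 1], [0, 0, 0, 0, 0, 0, 1]], newtons=40)

```text
time: 4.1
ee_pos: [432.2, 289.1, 8.1]
ee_rot: [-90.1, 0.1, -162.9]
ft_force: [-0.3, -0.4, -0.4]
gripper_width: 0.299
```

```bash
python3 - <<'E'
from h import *
from plant import state
s=state();print(s["ee_pos"],s["ee_rot"],s["ft_force"],s["gripper_width"])
c=snap("wrist","2"); snap("side","2")
E
```

```text
[432.18124928 289.10305482   8.13814008] [-9.01176673e+01  5.31310664e-02 -1.62874400e+02] [-0.26542034 -0.35190188 -0.36229036] 0.2989972812382344
```

View pics/wrist2.png

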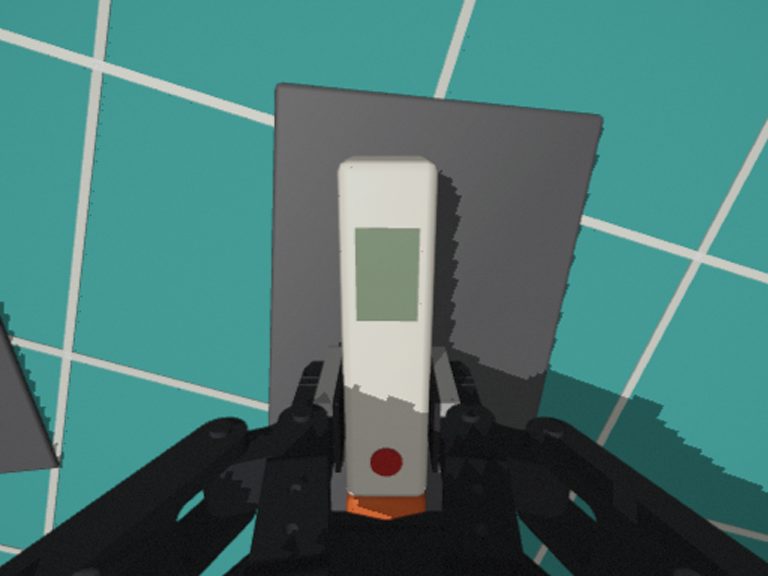

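View pics/side2.png

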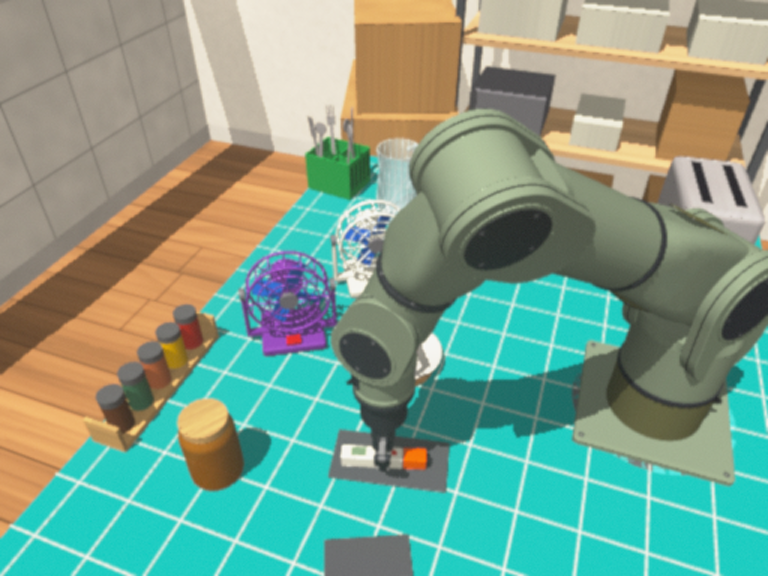

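Emit:
servo_tool(commands=[[0, -0.004, 0, 0, 0, 0, 1], [0, -0.01, 0, 0, 0, 0, 1], [0, -0.015, 0, 0, 0, 0, 1], [0, -0.018, 0, 0, 0, 0, 1], [0, -0.018, 0, 0, 0, 0, 1], [0, -0.018, 0, 0, 0, 0, 1], [0, -0.012, 0, 0, 0, 0, 1], [0, -0.005, 0, 0, 0, 0, 1]])

```text
time: 5.0
ee_pos: [431.7, 288.2, 116.0]
ee_rot: [-90.1, 0.0, -163.0]
ft_force: [-0.7, 0.9, -0.5]
gripper_width: 0.295
```

```bash
python3 - <<'E'
from h import *
go([510,227,100],-100,12,1)
E
```

```text
5.0 [431.7 288.2 116. ] [-9.0110e+01  3.0000e-02 -1.6295e+02] [-0.7  0.9 -0.5] 0.295
[[-0.0047, 0.0013, 0.0068, 0.01, -5.25, -0.01, 1],[-0.0041, 0.0013, 0.0072, 0.01, -5.25, -0.01, 1],[-0.0034, 0.0013, 0.0075, 0.01, -5.25, -0.01, 1],[-0.0027, 0.0013, 0.0078, 0.01, -5.25, -0.01, 1],[-0.002, 0.0013, 0.008, 0.01, -5.25, -0.01, 1],[-0.0013, 0.0013, 0.0082, 0.01, -5.25, -0.01, 1],[-0.0005, 0.0013, 0.0083, 0.01, -5.25, -0.01, 1],[0.0003, 0.0013, 0.0083, 0.01, -5.25, -0.01, 1]]
[[0.001, 0.0013, 0.0082, 0.01, -5.25, -0.01, 1],[0.0018, 0.0013, 0.0081, 0.01, -5.25, -0.01, 1],[0.0025, 0.0013, 0.0079, 0.01, -5.25, -0.01, 1],[0.0032, 0.0013, 0.0076, 0.01, -5.25, -0.01, 1]]
```

Emit:
servo_tool(commands=[[-0.0047, 0.0013, 0.0068, 0, -5.25, 0, 1], [-0.0041, 0.0013, 0.0072, 0, -5.25, 0, 1], [-0.0034, 0.0013, 0.0075, 0, -5.25, 0, 1], [-0.0027, 0.0013, 0.0078, 0, -5.25, 0, 1], [-0.002, 0.0013, 0.008, 0, -5.25, 0, 1], [-0.0013, 0.0013, 0.0082, 0, -5.25, 0, 1], [-0.0005, 0.0013, 0.0083, 0, -5.25, 0, 1], [0.0003, 0.0013, 0.0083, 0, -5.25, 0, 1]])

```text
time: 5.8
ee_pos: [484.6, 247.2, 107.3]
ee_rot: [-90.1, 0.1, -119.3]
ft_force: [0.3, -0.5, -0.6]
gripper_width: 0.298
```

Emit:
servo_tool(commands=[[0.001, 0.0013, 0.0082, 0, -5.25, 0, 1], [0.0018, 0.0013, 0.0081, 0, -5.25, 0, 1], [0.0025, 0.0013, 0.0079, 0, -5.25, 0, 1], [0.0032, 0.0013, 0.0076, 0, -5.25, 0, 1], [0, 0, 0, 0, 0, 0, 1]])

```text
time: 6.3
ee_pos: [512.5, 225.1, 102.2]
ee_rot: [-90.1, -0.0, -97.4]
ft_force: [-0.1, -0.2, -1.2]
gripper_width: 0.296
```

```bash
python3 - <<'E'
from h import *
go([510,227,30],-100,6,1)
snap("top","3")
im=cv2.imread("pics/top3.png");cv2.imwrite("pics/top3c.png",cv2.resize(im[240:390,220:420],None,fx=3.5,fy=3.5,interpolation=cv2.INTER_CUBIC))
E
```

```text
6.3 [512.5 225.1 102.2] [-9.006e+01 -1.000e-02 -9.741e+01] [-0.1 -0.2 -1.2] 0.296
[[-0.0003, 0.012, -0.0004, 0.01, 0.43, 0.0, 1],[-0.0003, 0.012, -0.0004, 0.01, 0.43, 0.0, 1],[-0.0003, 0.012, -0.0005, 0.01, 0.43, 0.0, 1],[-0.0003, 0.012, -0.0005, 0.01, 0.43, 0.0, 1],[-0.0003, 0.012, -0.0005, 0.01, 0.43, 0.0, 1],[-0.0002, 0.012, -0.0005, 0.01, 0.43, 0.0, 1]]
```

View pics/top3c.png

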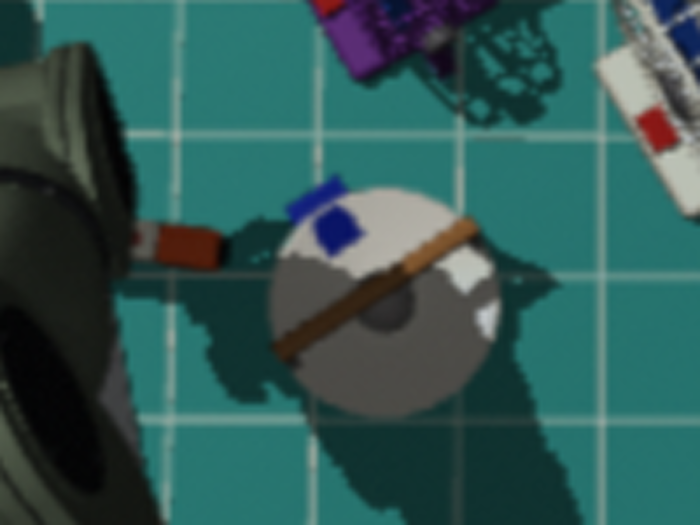

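Emit:
servo_tool(commands=[[-0.0003, 0.012, -0.0004, 0, 0.43, 0, 1], [-0.0003, 0.012, -0.0004, 0, 0.43, 0, 1], [-0.0003, 0.012, -0.0005, 0, 0.43, 0, 1], [-0.0003, 0.012, -0.0005, 0, 0.43, 0, 1], [-0.0003, 0.012, -0.0005, 0, 0.43, 0, 1], [-0.0002, 0.01, -0.0005, 0, 0.43, 0, 1], [0, 0, 0, 0, 0, 0, 1]])

```text
time: 7.05
ee_pos: [506.7, 229.1, 24.6]
ee_rot: [-90.2, -0.1, -100.7]
ft_force: [-0.2, 0.2, -0.1]
gripper_width: 0.296
```

```bash
python3 - <<'E'
from h import *
np.set_printoptions(precision=1,suppress=True)
c=snap("top","4");s=snap("side","4")
for p in((385,302,40),(385,301.5,34)):
    q=crop(p[:2],3.5,220,240);print(ray(c,*crop(q,1.5,0,0),p[2]))
im=cv2.imread("pics/top4.png");cv2.imwrite("pics/top4c.png",cv2.resize(im[260:390,220:400],None,fx=4,fy=4,interpolation=cv2.INTER_CUBIC))
im=cv2.imread("pics/side4.png");cv2.imwrite("pics/side4c.png",cv2.resize(im[280:430,300:480],None,fx=4,fy=4,interpolation=cv2.INTER_CUBIC))
go([510,227,30],-100,2,1)
E
```

```text
[478.4  47.3  40. ]
[479.4  47.7  34. ]
7.15 [507.3 229.2  26. ] [ -90.2   -0.1 -100.7] [-0.2  1.2 -0.1] 0.295
[[0.0008, -0.002, 0.0015, 0.08, -0.35, 0.02, 1],[0.0008, -0.002, 0.0015, 0.08, -0.35, 0.02, 1]]
```

View pics/top4c.png

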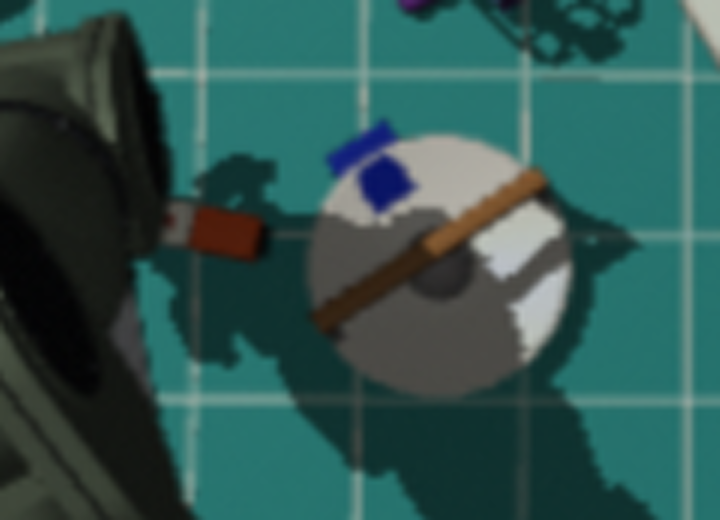

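View pics/side4c.png

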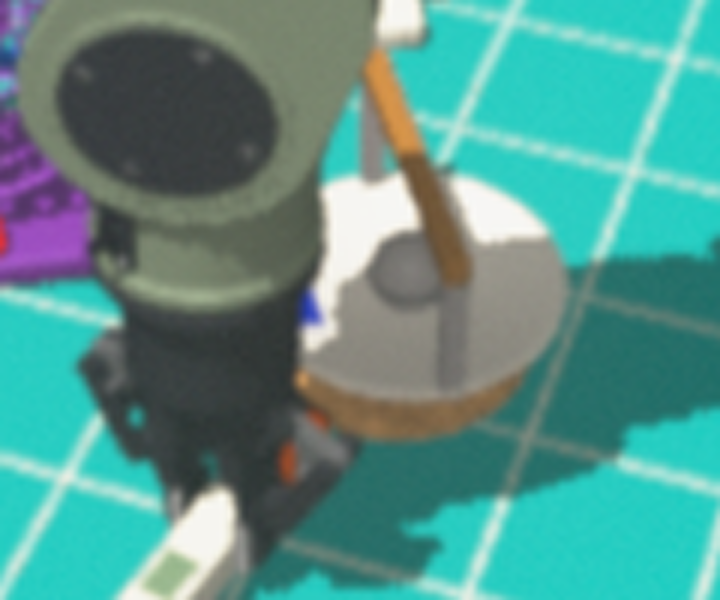

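```bash
python3 - <<'E'
from h import *
np.set_printoptions(precision=1,suppress=True)
c=pickle.load(open("pics/top4.pkl","rb"))
T=lambda x,y,z:ray(c,*crop(crop((x,y),4,220,260),1.5,0,0),z)
r=(T(197,205,50)+T(190,248,50))/2;f=(T(267,220,50)+T(258,261,50))/2;b=T(441,266,40)
print(r,f,b,np.degrees(np.arctan2(*(f-r)[[1,0]])),np.linalg.norm((b-f)[:2]))
h=np.radians(-100.7);u=np.array([np.cos(h),np.sin(h)]);n=np.array([-u[1],u[0]])
print("lateral of ball from front axis",(b-f)[:2]@n,(b-f)[:2]@u, "from TCP",(b[:2]-[507.3,229.2])@n,(b[:2]-[507.3,229.2])@u)
E
```

```text
[500.1 193.5  50. ] [491.8 152.3  50. ] [477.9  46.7  40. ] -101.34622848432207 106.46801727820937
lateral of ball from front axis 5.9654747634771805 106.30076111674556 from TCP 5.028054335779377 184.76630291573406
```

Emit:
servo_tool(commands=[[0.002, -0.002, 0.0017, 0, -0.35, 0, 1], [0.002, -0.002, 0.0017, 0.1, -0.35, 0, 1], [0, 0, 0, 0, 0, 0, 1], [0, 0, 0, 0, 0, 0, 1]])

```text
time: 7.55
ee_pos: [511.3, 224.3, 32.1]
ee_rot: [-89.9, 0.0, -99.9]
ft_force: [0.4, 0.5, -0.4]
gripper_width: 0.296
```

```bash
python3 - <<'E'
from h import *
np.set_printoptions(precision=2,suppress=True)
s=__import__("plant").state();print(s["ee_pos"],s["ee_rot"],s["time"])
h=np.radians(s["ee_rot"][2]);u=np.array([np.cos(h),np.sin(h)]);n=np.array([-u[1],u[0]])
for b in([478.2,47.2],[478.5,49.2]):
    d=np.array(b)-s["ee_pos"][:2];print(d@n,d@u)
E
```

```text
[511.25 224.26  32.08] [-89.91   0.04 -99.94] 7.55
-1.9774198602403892 180.1050891109477
-2.0273200010753865 178.0833299818859
```

Emit:
servo_tool(commands=[[0, 0.0015, -0.0017, 0, 0, 0, 1], [0, 0, 0, 0, 0, 0, 1], [0, 0, 0, 0, 0, 0, 1]])

```text
time: 7.85
ee_pos: [509.5, 224.8, 30.7]
ee_rot: [-89.9, 0.1, -99.9]
ft_force: [-0.5, -0.2, -0.0]
gripper_width: 0.297
```

```bash
python3 - <<'E'
from h import *
np.set_printoptions(precision=2,suppress=True)
c=snap("top","5")
s=__import__("plant").state();print(s["ee_pos"],s["ee_rot"],s["time"])
h=np.radians(s["ee_rot"][2]);u=np.array([np.cos(h),np.sin(h)]);n=np.array([-u[1],u[0]])
for b in([478.2,47.2],[478.5,49.2]):
    d=np.array(b)-s["ee_pos"][:2];print(d@n,d@u)
im=cv2.cvtColor(c["color"],cv2.COLOR_RGB2BGR);cv2.imwrite("pics/top5c.png",cv2.resize(im[175:260,150:265],None,fx=7,fy=7,interpolation=cv2.INTER_CUBIC)[:600])
E
```

```text
[509.42 224.75  30.67] [-89.9    0.05 -99.94] 7.9
-0.09584265071025505 180.27080434792487
-0.14565307846153708 178.24904300659716
```

View pics/top5c.png

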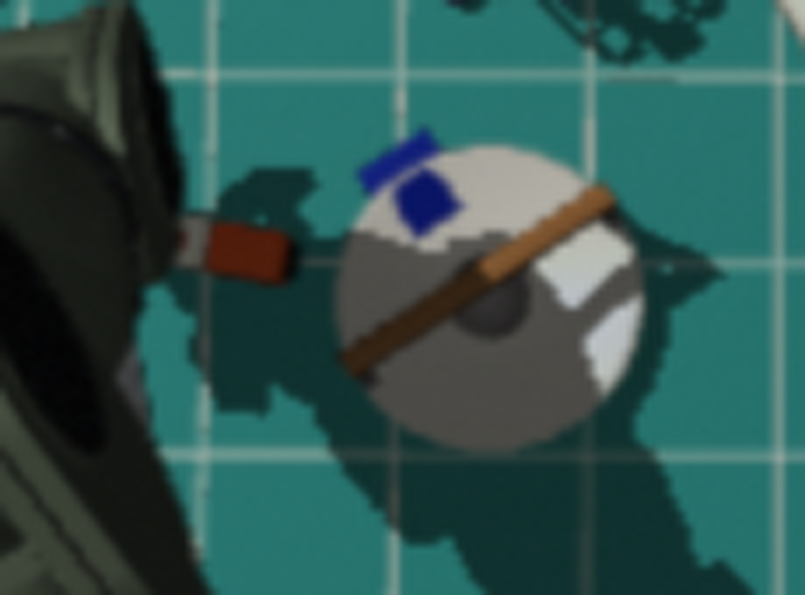

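Emit:
servo_tool(commands=[[0, 0, 0, 0, 0, 0, 1], [0, 0, 0, 0, 0, 0, 1], [0, 0, 0, 0, 0, 0, 1], [0, 0, 0, 0, 0, 0, 1], [0, 0, 0, 0, 0, 0, 1], [0, 0, 0, 0, 0, 0, 1], [0, 0, 0, 0, 0, 0, 1], [0, 0, 0, 0, 0, 0, 1]])

```text
time: 8.7
ee_pos: [509.4, 224.8, 30.6]
ee_rot: [-89.9, 0.0, -99.9]
ft_force: [-0.2, -0.5, -1.5]
gripper_width: 0.296
```

Emit:
servo_tool(commands=[[0, 0, 0, 0, 0, 0, 1], [0, 0, 0, 0, 0, 0, 1], [0, 0, 0, 0, 0, 0, 1], [0, 0, 0, 0, 0, 0, 1], [0, 0, 0, 0, 0, 0, 1], [0, 0, 0, 0, 0, 0, 1], [0, 0, 0, 0, 0, 0, 1], [0, 0, 0, 0, 0, 0, 1]])

```text
time: 9.5
ee_pos: [509.4, 224.8, 30.6]
ee_rot: [-89.9, 0.0, -99.9]
ft_force: [-0.4, 0.3, 0.3]
gripper_width: 0.292
```

Emit:
servo_tool(commands=[[0, 0, 0, 0, 0, 0, 1], [0, 0, 0, 0, 0, 0, 1], [0, 0, 0, 0, 0, 0, 1], [0, 0, 0, 0, 0, 0, 1], [0, 0, 0, 0, 0, 0, 1], [0, 0, 0, 0, 0, 0, 1], [0, 0, 0, 0, 0, 0, 1]])

```text
time: 10.2
ee_pos: [509.4, 224.8, 30.6]
ee_rot: [-89.9, 0.1, -99.9]
ft_force: [0.4, 0.2, -0.8]
gripper_width: 0.297
```

```bash
python3 - <<'E'
from h import *
np.set_printoptions(precision=1,suppress=True)
s=__import__("plant").state();print(s["ee_pos"],s["ee_rot"],s["time"])
snap("wrist","6")
c=pickle.load(open("pics/top5.pkl","rb"))
T=lambda x,y,z:ray(c,*crop((x,y),7,150,175),z)
r=T(210,247,54);f=T(293,259,54);b=T(492,298,40)
h=np.radians(-99.94);u=np.array([np.cos(h),np.sin(h)]);n=np.array([-u[1],u[0]])
print(r,f,b,(b-f)[:2]@n,(b-f)[:2]@u)
E
```

```text
[509.4 224.8  30.6] [-89.9   0.1 -99.9] 10.2
[502.5 189.1  54. ] [496.5 146.8  54. ] [478.3  46.3  40. ] -0.5221692256011049 102.09027375138118
```

View pics/wrist6.png

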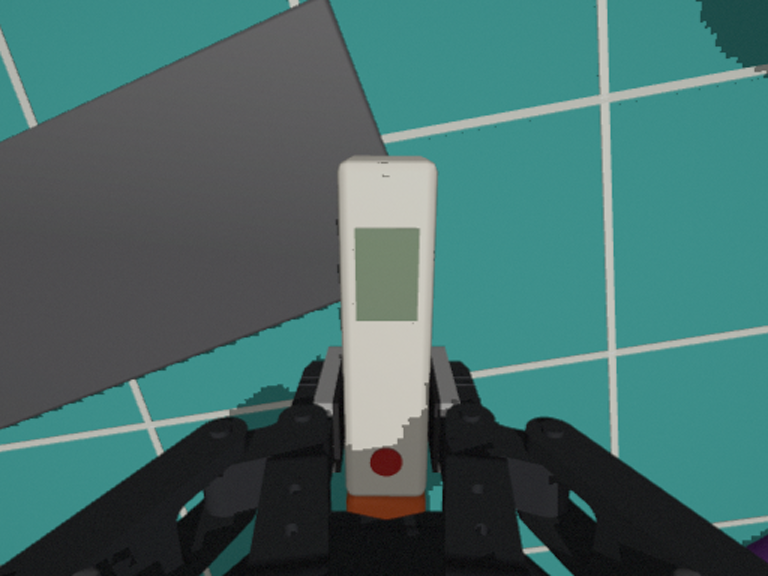

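Aim was held for 2.3 s with about 0.5 mm lateral error, lens about 102 mm from the ball. The wrist view shows no slip (rear edge at y≈156, same as before). Returning to the mat.

Emit:
servo_tool(commands=[[0, -0.008, 0, 0, 0, 0, 1], [0, -0.012, 0, 0, 0, 0, 1], [0, -0.015, 0, 0, 0, 0, 1], [0, -0.015, 0, 0, 0, 0, 1], [0, -0.012, 0, 0, 0, 0, 1], [0, -0.005, 0, 0, 0, 0, 1]])

```text
time: 10.85
ee_pos: [509.3, 224.6, 103.6]
ee_rot: [-89.9, 0.1, -100.0]
ft_force: [0.2, 0.3, -1.4]
gripper_width: 0.296
```

```bash
python3 - <<'E'
from h import *
go([424.5,277.8,60],-168.2,12,1)
E
```

```text
10.85 [509.3 224.6 103.6] [-8.987e+01  7.000e-02 -9.995e+01] [ 0.2  0.3 -1.4] 0.296
[[-0.0031, 0.0036, -0.0077, -0.01, 5.69, -0.01, 1],[-0.0024, 0.0036, -0.008, -0.01, 5.69, -0.01, 1],[-0.0016, 0.0036, -0.0082, -0.01, 5.69, -0.01, 1],[-0.0007, 0.0036, -0.0083, -0.01, 5.69, -0.01, 1],[0.0001, 0.0036, -0.0083, -0.01, 5.69, -0.01, 1],[0.0009, 0.0036, -0.0083, -0.01, 5.69, -0.01, 1],[0.0017, 0.0036, -0.0082, -0.01, 5.69, -0.01, 1],[0.0025, 0.0036, -0.0079, -0.01, 5.69, -0.01, 1]]
[[0.0033, 0.0036, -0.0077, -0.01, 5.69, -0.01, 1],[0.0041, 0.0036, -0.0073, -0.01, 5.69, -0.01, 1],[0.0048, 0.0036, -0.0069, -0.01, 5.69, -0.01, 1],[0.0054, 0.0036, -0.0063, -0.01, 5.69, -0.01, 1]]
```

Emit:
servo_tool(commands=[[-0.0031, 0.0036, -0.0077, 0, 5.69, 0, 1], [-0.0024, 0.0036, -0.008, 0, 5.69, 0, 1], [-0.0016, 0.0036, -0.0082, 0, 5.69, 0, 1], [-0.0007, 0.0036, -0.0083, 0, 5.69, 0, 1], [0.0001, 0.0036, -0.0083, 0, 5.69, 0, 1], [0.0009, 0.0036, -0.0083, 0, 5.69, 0, 1], [0.0017, 0.0036, -0.0082, 0, 5.69, 0, 1], [0.0025, 0.0036, -0.0079, 0, 5.69, 0, 1]])

```text
time: 11.65
ee_pos: [452.6, 261.8, 76.6]
ee_rot: [-90.0, 0.3, -147.3]
ft_force: [-0.3, -0.1, -1.0]
gripper_width: 0.297
```

Emit:
servo_tool(commands=[[0.0033, 0.0036, -0.0077, 0, 5.69, 0, 1], [0.0041, 0.0036, -0.0073, 0, 5.69, 0, 1], [0.0048, 0.0036, -0.0069, 0, 5.69, 0, 1], [0.0054, 0.0036, -0.0063, 0, 5.69, 0, 1], [0, 0, 0, 0, 0, 0, 1], [0, 0, 0, 0, 0, 0, 1]])

```text
time: 12.25
ee_pos: [422.9, 282.3, 61.9]
ee_rot: [-90.2, 0.3, -170.8]
ft_force: [0.3, -0.1, -0.4]
gripper_width: 0.294
```

```bash
python3 - <<'E'
from h import *
go([424.5,277.8,10],-168.2,4,1)
E
```

```text
12.25 [422.9 282.3  61.9] [ -90.15    0.27 -170.84] [ 0.3 -0.1 -0.4] 0.294
[[-0.0001, 0.013, 0.0012, 0.04, -0.66, -0.07, 1],[-0.0002, 0.013, 0.0012, 0.04, -0.66, -0.07, 1],[-0.0002, 0.013, 0.0012, 0.04, -0.66, -0.07, 1],[-0.0002, 0.013, 0.0012, 0.04, -0.66, -0.07, 1]]
```

Emit:
servo_tool(commands=[[-0.0001, 0.014, 0.001, 0.05, -0.6, -0.07, 1], [-0.0002, 0.014, 0.001, 0.05, -0.6, -0.07, 1], [-0.0002, 0.012, 0.001, 0.04, -0.6, -0.07, 1], [-0.0002, 0.007, 0.001, 0.04, -0.5, -0.07, 1], [0, 0, 0, 0, 0, 0, 1], [0, 0, 0, 0, 0, 0, 1]])

```text
time: 12.85
ee_pos: [427.1, 277.6, 14.5]
ee_rot: [-90.0, 0.1, -167.9]
ft_force: [-0.2, -0.7, -0.8]
gripper_width: 0.296
```

Emit:
servo_tool(commands=[[0.0012, 0.003, 0, 0, 0, 0, 1], [0.001, 0.002, 0, 0, 0, 0, 1], [0, 0, 0, 0, 0, 0, 1]])

```text
time: 13.15
ee_pos: [425.0, 277.5, 10.0]
ee_rot: [-90.1, 0.2, -167.8]
ft_force: [-0.8, 0.4, -0.5]
gripper_width: 0.298
```

Emit:
servo_tool(commands=[[0, 0.0014, 0, 0, 0, 0, 1], [0, 0, 0, 0, 0, 0, 1]])

```text
time: 13.35
ee_pos: [425.0, 277.7, 8.7]
ee_rot: [-90.1, 0.2, -167.8]
ft_force: [0.8, -0.1, -0.4]
gripper_width: 0.294
```

Emit:
servo_tool(commands=[[0, 0.0005, 0, 0, 0, 0, 1], [0, 0, 0, 0, 0, 0, -0.2], [0, 0, 0, 0, 0, 0, -1], [0, 0, 0, 0, 0, 0, -1], [0, 0, 0, 0, 0, 0, -1], [0, 0, 0, 0, 0, 0, -1]])

```text
time: 13.95
ee_pos: [425.2, 277.7, 8.4]
ee_rot: [-90.1, 0.2, -167.8]
ft_force: [0.7, 0.2, -0.4]
gripper_width: 0.997
```

Emit:
servo_tool(commands=[[0, -0.008, 0, 0, 0, 0, -1], [0, -0.015, 0, 0, 0, 0, -1], [0, -0.025, 0, 0, 0, 0, -1], [0, -0.025, 0, 0, 0, 0, -1], [0, -0.025, 0, 0, 0, 0, -1], [0, -0.025, 0, 0, 0, 0, -1], [0, -0.025, 0, 0, 0, 0, -1], [0, -0.02, 0, 0, 0, 0, -1]])

```text
time: 14.75
ee_pos: [423.1, 275.8, 184.9]
ee_rot: [-90.0, 0.0, -168.0]
ft_force: [0.2, 0.8, 0.2]
gripper_width: 0.995
```

```bash
python3 - <<'E'
from h import *
snap("wrist","7")
go([478.4,48.2,220],-55.5,16,-1)
E
```

```text
14.8 [424.  276.  187.4] [ -90.04    0.19 -168.  ] [0.  0.1 5.2] 1.005
[[-0.0004, -0.002, 0.0146, -0.01, -7.03, -0.01, -1],[0.0014, -0.0021, 0.0146, -0.01, -7.03, -0.01, -1],[0.0032, -0.0021, 0.0143, -0.01, -7.03, -0.01, -1],[0.0049, -0.0021, 0.0138, -0.01, -7.03, -0.01, -1],[0.0066, -0.0021, 0.0131, -0.01, -7.03, -0.01, -1],[0.0081, -0.0021, 0.0122, -0.01, -7.03, -0.01, -1],[0.0096, -0.0021, 0.0111, -0.01, -7.03, -0.01, -1],[0.0108, -0.0021, 0.0098, -0.01, -7.03, -0.01, -1]]
[[0.012, -0.0021, 0.0084, -0.01, -7.03, -0.01, -1],[0.0129, -0.0021, 0.0069, -0.01, -7.03, -0.01, -1],[0.0137, -0.0021, 0.0053, -0.01, -7.03, -0.01, -1],[0.0142, -0.0021, 0.0036, -0.01, -7.03, -0.01, -1],[0.0145, -0.002, 0.0018, -0.01, -7.03, -0.01, -1],[0.0146, -0.002, 0.0, -0.01, -7.03, -0.01, -1],[0.0145, -0.002, -0.0018, -0.01, -7.03, -0.01, -1],[0.0142, -0.002, -0.0035, -0.01, -7.03, -0.01, -1]]
```

View pics/wrist7.png

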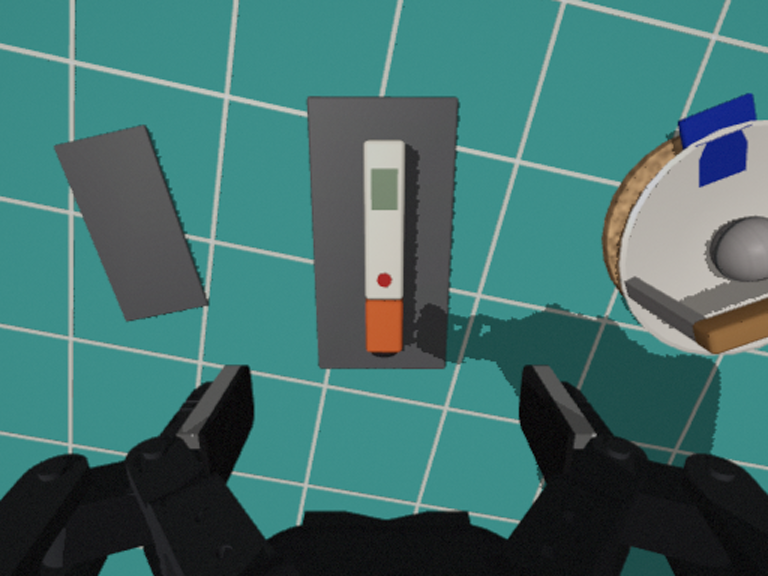

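The thermometer rests centred and aligned on the mat, released, at (366–404, 140–353). Next, the dish.

Emit:
servo_tool(commands=[[-0.0004, -0.002, 0.0146, 0, -7.03, 0, -1], [0.0014, -0.0021, 0.0146, 0, -7.03, 0, -1], [0.0032, -0.0021, 0.0143, 0, -7.03, 0, -1], [0.0049, -0.0021, 0.0138, 0, -7.03, 0, -1], [0.0066, -0.0021, 0.0131, 0, -7.03, 0, -1], [0.0081, -0.0021, 0.0122, 0, -7.03, 0, -1], [0.0096, -0.0021, 0.0111, 0, -7.03, 0, -1], [0.0108, -0.0021, 0.0098, 0, -7.03, 0, -1]])

```text
time: 15.6
ee_pos: [452.0, 159.3, 208.8]
ee_rot: [-89.7, 0.2, -109.5]
ft_force: [-0.1, -0.4, -0.0]
gripper_width: 1.0
```

Emit:
servo_tool(commands=[[0.012, -0.0021, 0.0084, 0, -7.03, 0, -1], [0.0129, -0.0021, 0.0069, 0, -7.03, 0, -1], [0.0137, -0.0021, 0.0053, 0, -7.03, 0, -1], [0.0142, -0.0021, 0.0036, 0, -7.03, 0, -1], [0.0145, -0.002, 0.0018, 0, -7.03, 0, -1], [0.0146, -0.002, 0.0, 0, -7.03, 0, -1], [0.0145, -0.002, -0.0018, 0, -7.03, 0, -1], [0.0142, -0.002, -0.0035, 0, -7.03, 0, -1]])

```text
time: 16.4
ee_pos: [484.9, 39.9, 229.2]
ee_rot: [-89.8, -0.3, -51.0]
ft_force: [0.8, 0.9, 0.4]
gripper_width: 0.996
```

Emit:
servo_tool(commands=[[0, 0, 0, 0, 0, 0, -1]])

```text
time: 16.5
ee_pos: [485.1, 37.9, 229.7]
ee_rot: [-89.8, -0.4, -51.0]
ft_force: [0.3, 0.7, -0.5]
gripper_width: 0.996
```

```bash
python3 - <<'E'
from h import *
snap("wrist","8")
go([478.4,48.2,180],-55.5,4,-1)
E
```

```text
16.55 [484.8  39.  229.6] [-89.81  -0.37 -51.23] [-0.8  0.5  0.1] 0.997
[[-0.0029, 0.0124, 0.0002, -0.05, 1.07, 0.09, -1],[-0.0029, 0.0124, 0.0001, -0.05, 1.07, 0.09, -1],[-0.0029, 0.0124, 0.0001, -0.05, 1.07, 0.09, -1],[-0.0028, 0.0124, 0.0, -0.05, 1.07, 0.09, -1]]
```

View pics/wrist8.png

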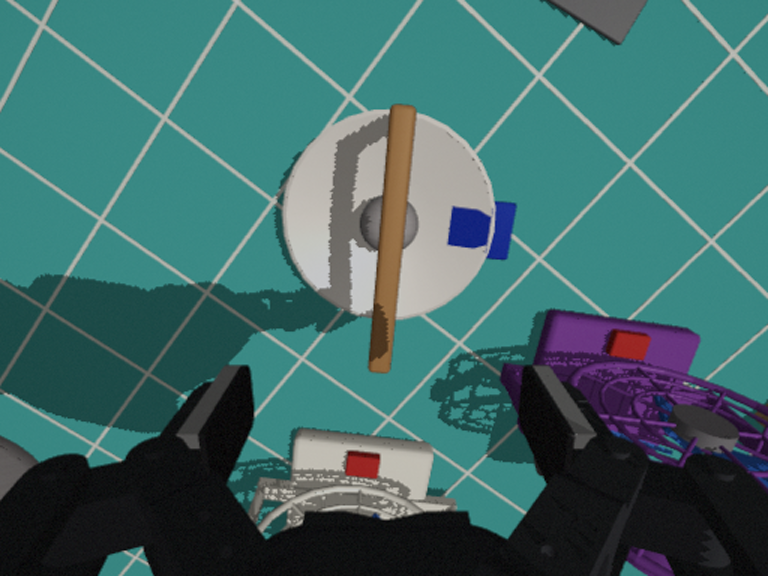

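```bash
python3 - <<'E'
from h import *
np.set_printoptions(precision=1,suppress=True)
c=pickle.load(open("pics/wrist8.pkl","rb"))
W=lambda x,y,z:ray(c,*crop((x,y),1.5,0,0),z)
ang=lambda d:np.degrees(np.arctan2(d[1],d[0]))
a,b=W(403.5,106,121),W(380.5,362,121);print("bar",a,b,(a+b)/2,ang(b-a),np.linalg.norm(b-a))
print("ball",W(389,223,40),"rim",W(389,214,34))
l=(W(516,203,33)+W(507,260,33))/2;print("lip",l)
f=[W(296,430,25),W(432,444,25)];print("fan base",f,ang(f[1]-f[0])-90,"button",W(362,465,30))
E
```

```text
bar [435.2 113.2 121. ] [517.4  -8.2 121. ] [476.3  52.5 121. ] -55.87434527978562 146.6508326599718
ball [478.1  49.6  40. ] rim [474.6  53.9  34. ]
lip [554.7 100.9  33. ]
fan base [array([ 532.9, -148.8,   25. ]), array([636.6, -84.3,  25. ])] -58.14371674136567 button [ 599.3 -138.3   30. ]
```

Emit:
servo_tool(commands=[[-0.0028, 0.0124, 0.0004, -0.05, 1.1, 0.09, -1], [-0.0028, 0.0124, 0.0004, -0.05, 1.1, 0.09, -1], [-0.0028, 0.0124, 0.0004, -0.05, 1.1, 0.09, -1], [-0.0028, 0.0124, 0.0004, -0.05, 1.1, 0.09, -1], [0, 0.002, 0, 0, 0, 0, -1], [0, 0, 0, 0, 0, 0, -1]])

```text
time: 17.15
ee_pos: [477.7, 53.0, 177.2]
ee_rot: [-90.0, -0.0, -56.7]
ft_force: [0.6, -0.4, 0.1]
gripper_width: 1.003
```

```bash
python3 - <<'E'
from h import *
snap("wrist","9")
go([477.8,49.7,95],-55.8,6,-1)
E
```

```text
17.2 [477.8  53.  177.3] [-9.001e+01 -3.000e-02 -5.666e+01] [-0.5  0.1 -0. ] 1.001
[[0.0005, 0.0137, -0.0003, 0.0, -0.14, 0.0, -1],[0.0005, 0.0137, -0.0003, 0.0, -0.14, 0.0, -1],[0.0005, 0.0137, -0.0003, 0.0, -0.14, 0.0, -1],[0.0005, 0.0137, -0.0003, 0.0, -0.14, 0.0, -1],[0.0005, 0.0137, -0.0003, 0.0, -0.14, 0.0, -1],[0.0005, 0.0137, -0.0003, 0.0, -0.14, 0.0, -1]]
```

View pics/wrist9.png

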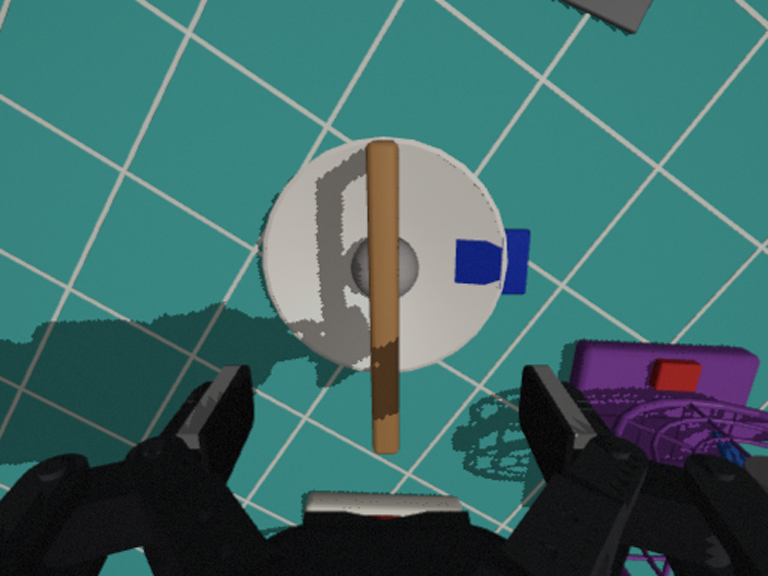

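```bash
python3 - <<'E'
from h import *
np.set_printoptions(precision=1,suppress=True)
c=pickle.load(open("pics/wrist9.pkl","rb"))
W=lambda x,y,z:ray(c,*crop((x,y),1.5,0,0),z)
a,b=W(382.5,143,121),W(385.5,445,121);m=(a+b)/2;print("bar",a,b,m,np.degrees(np.arctan2(*(b-a)[[1,0]])),np.linalg.norm(b-a))
print("ball",W(385.5,268,40));n=np.array([.829,.559,0]);print(m@n,W(385.5,268,40)@n, np.array([477.8,49.7,0])@n)
E
```

```text
bar [435.4 113.4 121. ] [518.  -10.2 121. ] [476.7  51.6 121. ] -56.25320447198362 148.63758922745924
ball [478.9  49.   40. ]
424.03453415360826 424.42256153661 423.87850000000003
```

Emit:
servo_tool(commands=[[0.0005, 0.0137, -0.0003, 0, -0.14, 0, -1], [0.0005, 0.0137, -0.0003, 0, -0.14, 0, -1], [0.0005, 0.0137, -0.0003, 0, -0.14, 0, -1], [0.0005, 0.0137, -0.0003, 0, -0.14, 0, -1], [0.0005, 0.0137, -0.0003, 0, -0.14, 0, -1], [0.0005, 0.012, -0.0003, 0, -0.14, 0, -1], [0, 0, 0, 0, 0, 0, -1]])

```text
time: 17.9
ee_pos: [480.4, 50.0, 98.6]
ee_rot: [-89.7, -0.2, -56.0]
ft_force: [-1.0, 0.1, 0.3]
gripper_width: 1.0
```

Emit:
servo_tool(commands=[[-0.0005, 0.003, -0.002, -0.3, 0, 0.2, -1], [0, 0.0005, 0, 0, 0, 0, -1], [0, 0, 0, 0, 0, 0, -1]])

```text
time: 18.2
ee_pos: [479.1, 49.5, 96.7]
ee_rot: [-89.9, -0.1, -56.0]
ft_force: [0.3, 0.2, -0.5]
gripper_width: 1.001
```

Emit:
servo_tool(commands=[[0, 0.0022, -0.0007, -0.1, 0, 0.1, -1], [0, 0, 0, 0, 0, 0, 0], [0, 0, 0, 0, 0, 0, 0.3], [0, 0, 0, 0, 0, 0, 0.5], [0, 0, 0, 0, 0, 0, 0.55], [0, 0, 0, 0, 0, 0, 0.6]], newtons=60)

```text
time: 18.8
ee_pos: [478.9, 49.1, 95.3]
ee_rot: [-89.9, -0.0, -56.0]
ft_force: [0.2, 0.2, 0.3]
gripper_width: 0.201
```

Emit:
servo_tool(commands=[[0, 0, 0, 0, 0, 0, 0.64], [0, 0, 0, 0, 0, 0, 0.68], [0, 0, 0, 0, 0, 0, 0.75], [0, 0, 0, 0, 0, 0, 1], [0, 0, 0, 0, 0, 0, 1], [0, 0, 0, 0, 0, 0, 1], [0, 0, 0, 0, 0, 0, 1]])

```text
time: 19.5
ee_pos: [479.0, 49.2, 95.4]
ee_rot: [-89.9, -0.0, -56.0]
ft_force: [-0.6, -0.9, 0.6]
gripper_width: 0.15
```

```bash
python3 - <<'E'
from h import *
from plant import state
s=state();print(s["ee_pos"],s["ee_rot"],s["ft_force"],s["gripper_width"])
snap("wrist","10")
E
```

```text
[478.98438274  49.16155893  95.44440418] [-8.98924400e+01 -1.92765797e-02 -5.60375597e+01] [-0.59053265 -0.93179495  0.58393233] 0.14982110764310858
```

View pics/wrist10.png

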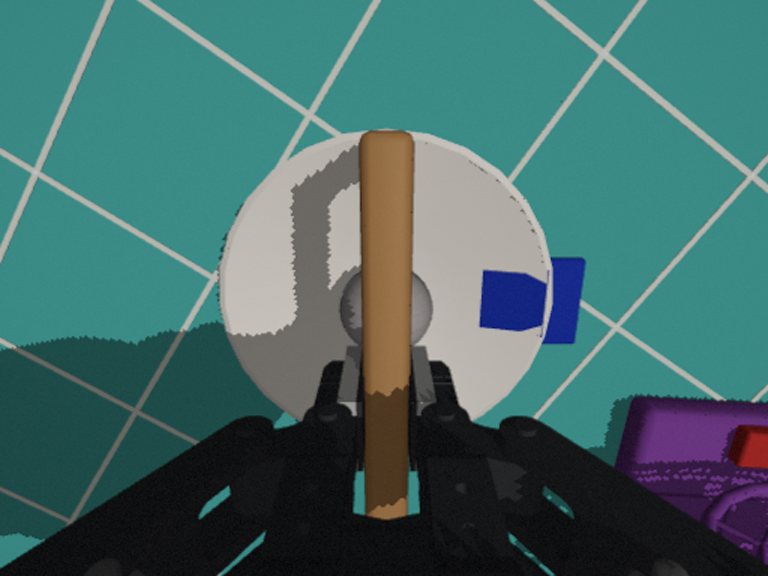

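Gripped with the ball centred under the bar, at (386,307). Lifting straight up, gently.

Emit:
servo_tool(commands=[[0, -0.002, 0, 0, 0, 0, 1], [0, -0.004, 0, 0, 0, 0, 1], [0, -0.006, 0, 0, 0, 0, 1], [0, -0.007, 0, 0, 0, 0, 1], [0, -0.007, 0, 0, 0, 0, 1], [0, -0.007, 0, 0, 0, 0, 1], [0, -0.007, 0, 0, 0, 0, 1], [0, -0.007, 0, 0, 0, 0, 1]], newtons=80)

```text
time: 20.35
ee_pos: [478.3, 49.0, 146.0]
ee_rot: [-90.0, 0.0, -56.0]
ft_force: [0.7, 0.3, -4.4]
gripper_width: 0.146
```

Emit:
servo_tool(commands=[[0, -0.007, 0, 0, 0, 0, 1], [0, -0.007, 0, 0, 0, 0, 1], [0, -0.007, 0, 0, 0, 0, 1], [0, -0.007, 0, 0, 0, 0, 1], [0, -0.007, 0, 0, 0, 0, 1], [0, -0.006, 0, 0, 0, 0, 1], [0, -0.004, 0, 0, 0, 0, 1], [0, -0.002, 0, 0, 0, 0, 1]])

```text
time: 21.15
ee_pos: [478.3, 49.0, 198.0]
ee_rot: [-89.9, 0.0, -56.0]
ft_force: [-0.6, -0.3, -3.5]
gripper_width: 0.148
```

```bash
python3 - <<'E'
from h import *
from plant import state
s=state();print(s["ee_pos"],s["ee_rot"],s["joints"].round(0),s["ft_force"],s["gripper_width"])
snap("wrist","11");snap("side","11")
E
```

```text
[478.27245582  48.95439771 197.99259475] [-8.99422659e+01  2.01060275e-03 -5.60376747e+01] [-10.  36.   1. 107.  -1.  37.  25.] [-0.60846087 -0.26031651 -3.46818193] 0.14845324658912595
```

View pics/wrist11.png

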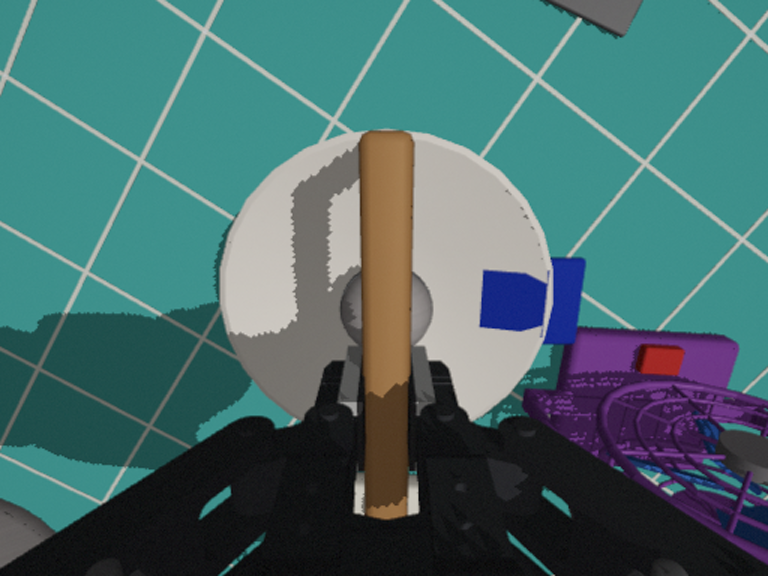

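View pics/side11.png

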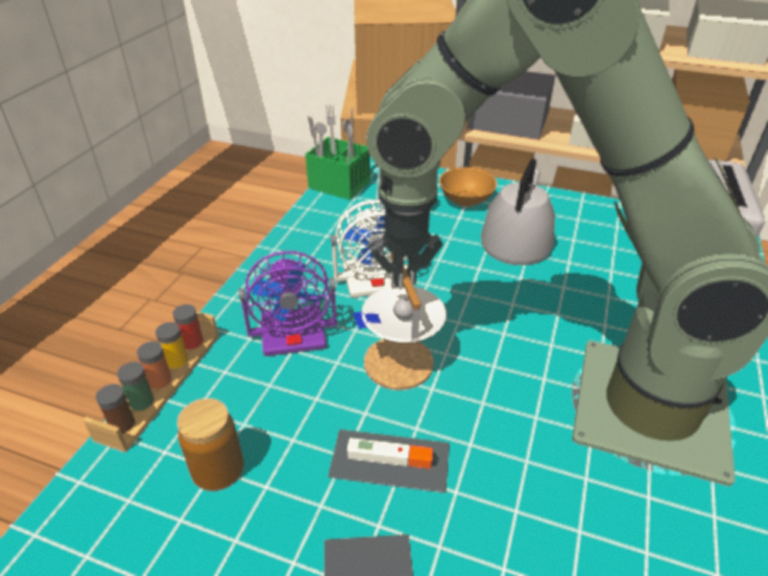

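Emit:
servo_tool(commands=[[0, 0, 0, 0, 0.6, 0, 1], [0, 0, 0, 0, 1.2, 0, 1], [0, 0, 0, 0, 1.8, 0, 1], [0, 0, 0, 0, 2.4, 0, 1], [0, 0, 0, 0, 2.8, 0, 1], [0, 0, 0, 0, 2.8, 0, 1], [0, 0, 0, 0, 2.8, 0, 1], [0, 0, 0, 0, 2.8, 0, 1]])

```text
time: 22.05
ee_pos: [477.8, 48.9, 196.5]
ee_rot: [-90.1, 0.0, -74.5]
ft_force: [0.6, -0.7, -4.4]
gripper_width: 0.145
```

Emit:
servo_tool(commands=[[0, 0, 0, 0, 2.8, 0, 1], [0, 0, 0, 0, 2.8, 0, 1], [0, 0, 0, 0, 2.8, 0, 1], [0, 0, 0, 0, 2.8, 0, 1], [0, 0, 0, 0, 2.8, 0, 1], [0, 0, 0, 0, 2.8, 0, 1], [0, 0, 0, 0, 2.8, 0, 1], [0, 0, 0, 0, 2.8, 0, 1]])

```text
time: 22.85
ee_pos: [477.5, 49.3, 195.5]
ee_rot: [-90.2, -0.0, -98.7]
ft_force: [-0.7, -0.4, -4.9]
gripper_width: 0.148
```

Emit:
servo_tool(commands=[[0, -0.0003, 0, 0, 2.8, 0, 1], [0, -0.0003, 0, 0, 2.8, 0, 1], [0, -0.0003, 0, 0, 2.8, 0, 1], [0, -0.0003, 0, 0, 2.8, 0, 1], [0, -0.0003, 0, 0, 2.8, 0, 1], [0, -0.0003, 0, 0, 2.8, 0, 1], [0, -0.0003, 0, 0, 2.8, 0, 1], [0, -0.0003, 0, 0, 2.8, 0, 1]])

```text
time: 23.65
ee_pos: [477.3, 50.0, 197.0]
ee_rot: [-90.2, -0.1, -122.8]
ft_force: [0.1, 0.3, -4.4]
gripper_width: 0.146
```

Emit:
servo_tool(commands=[[0, -0.0002, 0, 0, 2.8, 0, 1], [0, -0.0002, 0, 0, 2.8, 0, 1], [0, -0.0002, 0, 0, 2.8, 0, 1], [0, -0.0002, 0, 0, 2.6, 0, 1], [0, 0, 0, 0, 2.2, 0, 1], [0, 0, 0, 0, 1.8, 0, 1], [0, 0, 0, 0, 1.2, 0, 1], [0, 0, 0, 0, 0.6, 0, 1]])

```text
time: 24.45
ee_pos: [477.2, 50.7, 197.1]
ee_rot: [-90.1, -0.2, -141.0]
ft_force: [1.3, -0.4, -3.7]
gripper_width: 0.146
```

Emit:
servo_tool(commands=[[0, 0, 0, 0, 0.6, 0, 1], [0, 0, 0, 0, 1.0, 0, 1], [0, 0, 0, 0, 1.2, 0, 1], [0, 0, 0, 0, 1.2, 0, 1], [0, 0, 0, 0, 1.0, 0, 1], [0, 0, 0, 0, 0.6, 0, 1], [0, 0, 0, 0, 0.2, 0, 1], [0, 0, 0, 0, 0, 0, 1]])

```text
time: 25.25
ee_pos: [477.3, 50.7, 197.1]
ee_rot: [-90.1, -0.2, -147.3]
ft_force: [-0.1, -0.1, -4.0]
gripper_width: 0.146
```

```bash
python3 - <<'E'
from h import *
from plant import state
s=state();print(s["ee_pos"],s["ee_rot"],s["time"])
for n in("wrist","side","top"): snap(n,"12")
im=cv2.cvtColor(pickle.load(open("pics/top12.pkl","rb"))["color"],cv2.COLOR_RGB2BGR);cv2.imwrite("pics/top12c.png",cv2.resize(im[130:250,180:310],None,fx=5,fy=5,interpolation=cv2.INTER_CUBIC))
im=cv2.imread("pics/side12.png");cv2.imwrite("pics/side12c.png",cv2.resize(im[180:400,300:500],None,fx=2.7,fy=2.7,interpolation=cv2.INTER_CUBIC))
E
```

```text
[477.28974395  50.6660902  197.14359042] [ -90.10742072   -0.19006203 -147.30224771] 25.25
```

View pics/wrist12.png

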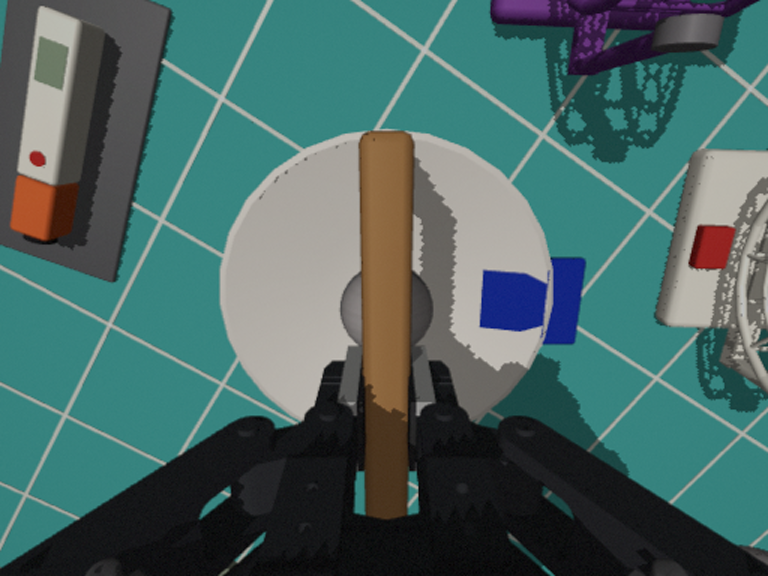

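View pics/side12c.png

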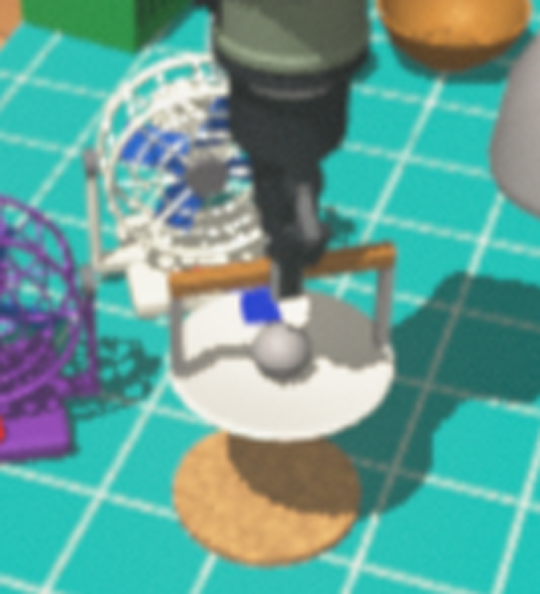

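View pics/top12c.png

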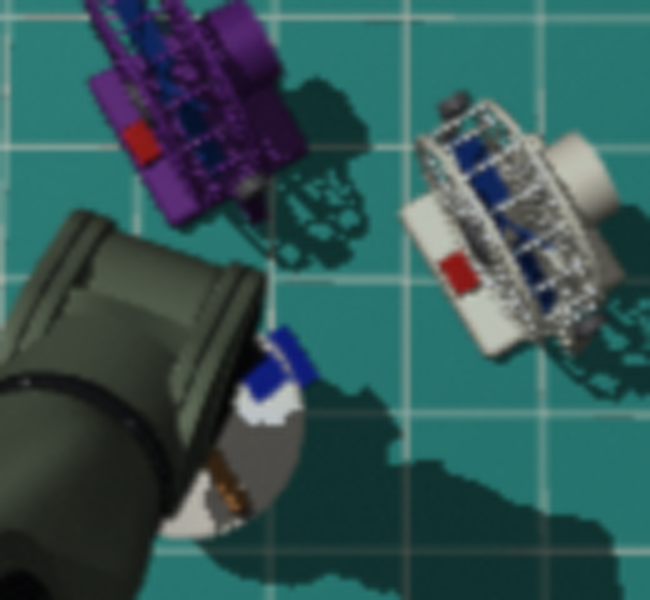

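```bash
python3 - <<'E'
from h import *
np.set_printoptions(precision=1,suppress=True)
c=pickle.load(open("pics/wrist12.pkl","rb"))
W=lambda x,y,z:ray(c,*crop((x,y),1.5,0,0),z)
ang=lambda d:np.degrees(np.arctan2(d[1],d[0]))
b=W(712,247,32);print("button",b,ang(b-[478.5,49,32]))
e=W(692,153,25)-W(658,322,25);print("base edge normal",ang(e)-90)
l=(W(584,260,135.5)+W(576,343,135.5))/2;print("lip",l,ang(l-[477.3,50.7,0]),ang(W(584,260,135.5)-W(576,343,135.5))-90)
E
```

```text
button [ 599.6 -136.3   32. ] -56.83232114448978
base edge normal -57.50778622480609
lip [527.4 -26.5 135.5] -57.02780767293149 -55.049715902244166
```

Lip bearing is −57.0°, the fan's is −56.8°, and its axis is −57.5°. I'll hold to settle, then hand in.

Emit:
servo_tool(commands=[[0, 0, 0, 0, 0, 0, 1], [0, 0, 0, 0, 0, 0, 1], [0, 0, 0, 0, 0, 0, 1], [0, 0, 0, 0, 0, 0, 1], [0, 0, 0, 0, 0, 0, 1]])

```text
time: 25.9
ee_pos: [477.3, 50.6, 197.2]
ee_rot: [-90.1, -0.2, -147.3]
ft_force: [-0.1, 0.0, -3.1]
gripper_width: 0.148
```

```bash
python3 - <<'E'
from plant import *
s=state();print(s["time"],s["ee_pos"],s["ee_rot"],s["dq"].round(2),s["ft_force"])
print(sign_off())
E
```

```text
25.9 [477.27722261  50.64109804 197.16561955] [ -90.11233912   -0.18701602 -147.27292463] [ 0.05  0.02 -0.06  0.01  0.08 -0.02  0.16] [-0.08983838  0.02737627 -3.0684377 ]
the job is handed in; nothing more can be done
None
```

The whole job went through in the order you asked, and I handed it in at 25.9 s of the 61 s allowed. The arm is still holding the dish over the trivet, level and still.

- **Thermometer aim:** I held the lens on the ball for about 2.3 s, roughly 102–105 mm from the ball's centre. The top camera put the aim about 0.5 mm off to the side. Nothing touched the ball or dish.
- **Thermometer return:** I laid it back on the middle of the larger mat and let go. The wrist picture shows it centred and lined up with the mat.
- **Dish:** I lifted it by its handle about 102 mm straight up, then turned it 91° clockwise.

**Last checks:**
- **Direction:** The blue lip points at −57.0°. The fan lies at −56.8° and its axis is −57.5°. One reading, from the short outer edge of the lip, gave −55.0°, about 2° off the others; I think the edge is simply too short to measure well.
- **Level and still:** The tool is tilted by no more than 0.2° and the joints are at rest. The dish sank 1–2 mm during the turn but is still about 10 cm above the trivet.
- **Ball:** It sits at the same spot in the wrist picture as before the lift.

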